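Mount a sample tube and hold the camera post up for its picture

TASK

Lay the sample tube from its cradle into the V rests of the centre holder and slide the tailstock up until the tube is held snugly with a nub seated in each cup. Then squeeze the release button on the grip of the camera stand, pull the post straight up past its first stop to its second stop, and finish while holding it there, button still pressed, as the top stop has no catch. Do not drop the tube on the bench, and leave the other things where they are.

Things in the scene. Friction and masses are not known exactly. Their poses are not given: they have to be found in the camera images.
- sample_tube: sealed sample tube: white, round, grey collars, 22 mm diameter, 120 mm long, plus a grey nub 10 mm diameter and 10 mm long on each end (140 mm over all); both ends alike; about 0.12 kg. Origin at its centre, x along the tube. It starts level in the cradle's two V rests, centre 40 mm above the bench; its middle is free to grip from above (V rests 70 mm apart).
- cradle: low grey cradle fixed to the bench, base 120 x 56 x 10 mm, with two V rests (10 mm thick, up to 41 mm high, 40 mm either side of the middle) in which the tube lies along x. Origin under its centre.
- holder: aluminium centre holder, fixed, base 270 x 70 x 12 mm: headstock at the -x end (44 mm wide, 82 mm high), two V rests, sliding dark tailstock at the +x end. Origin on the bench under the middle of the V rests, x from headstock to tailstock. V rests: 10 mm thick, at x = -40 and +40 mm, up to 61 mm high, 45 degree flanks; a tube laid in them self-centres on the centre line, 60 mm high.
- seat (a point): point on the holder's centre line, 60 mm above its origin: where the tube's centre is when fully mounted, both nubs on the cup floors. Lay the tube first with its centre 10 to 16 mm from here towards the tailstock, where it is clear of both cups.
- head_cup (a point): middle of the rim of the headstock's cup, at holder x = -62 mm, 60 mm high; the cup is 16 mm wide, 8 mm deep (floor at x = -70 mm) and opens towards +x.
- tailstock (a joint): slide of the tailstock from fully open towards the headstock, m. Its cup (16 mm wide, 8 mm deep, facing -x) has its floor at holder x = 110 mm minus this value. Starts 0 to 0.010; 0.040 when the tube is closed in, both nubs on the cup floors; range to 0.055. Slides stiffly (about 3 N), stays where left, and pushes the tube along the V rests into the headstock cup.
- tail_back (a point): middle of the tailstock's flat back face (facing holder +x; push here towards the headstock), 60 mm above the bench, 20 mm behind the cup floor. The tailstock is 44 mm wide, reaches 15 to 90 mm above the bench and is 28 mm long with its cup.
- camera_stand: camera stand, fixed: dark base 120 x 110 x 12 mm, black round post 28 mm diameter (collar 36 mm) up to 160 mm height, and in it a telescoping inner post with a black grip block and, on the block's +x side, a small grey camera looking along +x and down. Origin under the post's axis, x towards the camera.
- grip (a point): centre of the grip block, on the post's axis, 184 mm above the bench with the post down. Block 60 mm along the stand's x, 30 mm along y, 40 mm high (top 20 mm above this point). Across y with the button it is 36 mm, 31 mm when pressed. Free from above and on both y sides; the camera begins 45 mm off along +x, its top level with the block's.
- release_button (a joint): travel of the release button, m: 0 out, 0.005 fully pressed. A grey plate 36 mm long (x), 30 mm high, standing 6 mm out of the stand's -y face of the grip block, in its middle. Pressed towards +y (2.5 N at first, 6.5 N fully): a grip across the block along y squeezes it in. Springs out when let go.
- mast (a joint): extension of the post straight up, m: 0 down (start), 0.060 first stop, 0.120 second and last stop (end of travel). Catches lock it at 0 and at the first stop unless the button is kept pressed (4 mm or more); pressed, it runs past the first stop. The second stop has no catch: let go there, it sinks to about 0.073, just above the first. About 0.5 kg to lift, plus 1 N friction.
- cryobox: bystander, loose, to be left alone: open white cardboard freezer box, 130 x 130 x 50 mm, with small capped tubes in it; origin under its centre.
- vial_rack: bystander, loose, to be left alone: low white block 100 x 50 x 30 mm with three standing vials, 77 mm high in all; origin under its centre.
- spray_bottle: bystander, loose, to be left alone: white bottle, 64 mm across, 150 mm high; origin under its centre.
- tape_roll: bystander, loose, to be left alone: roll of paper tape lying flat, 84 mm across, 24 mm high; origin under its centre.
- marker: bystander, loose, to be left alone: thick grey marker pen with a black cap, about 125 mm long, 16 mm thick; origin under its centre.
- timer: bystander, loose, to be left alone: flat white bench timer, 70 x 70 x 22 mm; origin under its centre.
- reagent_jar: bystander, loose, to be left alone: small amber jar, 56 mm across, 70 mm high; origin under its centre.
Mind the look-alikes: they are no part of the job. What is meant by the camera_stand is not pink or purple, and is the larger of those in its own colour.

How it is judged:
By the outcome, as a careful person would: the job done as asked, in the order asked, and still so for the second after the job is handed in, while the arm keeps its last pose, push and grip.
It also fails if it takes over 58 s, if anything falls off the work surface, if the arm or the gripper's body presses on something with over 40 N, if the wrist force passes 120 N, or if a joint passes its speed limit or range.

ROBOT

A 6-joint arm with a two-finger parallel gripper is mounted at the origin on the work surface. World frame = base frame: x ahead of the robot, y to its left, z up, the work surface at z = 0. Lengths are in m, angles in degrees, forces in N, time in s.
With the tool pointing down it reaches from about 0.375 to 0.925 m from the base axis. Payload 5.7 kg.
Tool frame: the origin (TCP) lies midway between the tips of the shut fingers; the grasp point (between the pads) lies pinch_z behind it (pinch_z is the distance from the TCP to the grasp point, in m); z points along the fingers, y is the line along which they close (so a half turn about z gives the same grasp; the last joint's range is limited). The gripper opens to 85 mm and grips with 20 to 120 N. Pads are 22 mm wide; open, the fingers measure 114 mm over their backs; the gripper's body (76 mm by 85 mm) begins 54 mm behind the grasp point. The pads swing forward as they close: fully open they stand 13 mm farther back than shut.
Start: joints at [65.254, 20.558, 86.54, -0, 72.909, -6.595], TCP at [0.187, 0.57, 0.199] pointing down, gripper open.
Joint ranges: [-170.27, 170.27], [-57.76, 135], [12.27, 136.19], [-55.21, 235.2], [11.17, 155.16], [-170.74, 170.74]. Speed limits (degrees/s): [136.94, 136.94, 180, 180, 180, 180].

INTERFACE

Orientations are given as [roll, pitch, yaw] about the fixed x, y, z axes, in that order (R = Rz(yaw) Ry(pitch) Rx(roll)).
In Python, from plant import * gives the robot as it stands.
- The arm moves only by the tool move_arm, never from a script. Its argument "plan" is a list of rows, each a list of 7 numbers: the opening, from 0 (shut) to 1 (fully open), then the shift along the tool's x, y, z in m, then the turn, a rotation vector about the tool's x, y, z in degrees. A call has 1 to 20 rows; each row shifts and turns the commanded pose from where the row before left it, along the tool's axes as they then stand; what a row does not reach is not made up. A row lasts 1/10 s, in which the tool goes at most 50 mm and 8.59 degrees, less where a joint would pass 70% of its speed; a pose out of reach is approached as far as the arm can. A call with a gripper value outside its range is refused whole. The fingers move at their own pace and stop on an object; "force" is the grip in N (left out, the last holds). Time passes only in rows, so rows that do not move let the fingers close. It gives the time, the measured TCP pose, the force, the opening and the grip force at its end, in the units of the state.
- sense(): the state, without advancing time (a new reading comes with each control period).
- camera(name): name is "scene" or "side" or "wrist"; returns the picture (384x512x3 uint8, red, green, blue); there is no depth.
- camera_model(name): a dict with "fovy" (degrees; the focal length in pixels is half the picture's height over the tangent of half this angle, whatever the lens; pixels are square), "cx", "cy" (the principal point, pixels), "cam_to_world" (4x4, takes a point from camera to world coordinates); the wrist camera has in their place "T_tool_cam" (4x4, takes a point from camera to tool coordinates, whose origin is the TCP and whose axes are the flange's). Camera axes: x right, y down, z forward; pixel columns grow to the right and rows downward; lengths in m; the calibration is good to about 2 mm. A picture is of the moment at which its call begins: read the wrist's pose just before it. camera_model takes no time and is no camera call.
- hand_in(): hands the job in; it is judged then, once.
Trained networks look in the newest picture that a camera, given by its name, has taken for a name from the list of things; names that differ only in an ending like _2 or _b are one class to them, and where a whole thing is asked for, a point or a joint stands for the part that bears it (a point fixed in the world has none). Each returns a list of dicts, best first, with "conf" (0 to 1); they miss things now and then, are a little off and sometimes report something else, mostly with a low value. They report only what shows in the picture. A call takes as long as a camera call. They do not tell look-alikes from the thing itself.
- recognise(camera, target): "rect" ([left, top, width, height] in pixels, round what is visible of it).
- outline_of(camera, target): "region" (384x512 bool, what is visible of it) and "rect" ([left, top, width, height] in pixels, round what is visible of it).
- pinpoint(camera, target): "pixel" ([column, row] in pixels: a listed point, or the origin of a listed thing).
The state is a dict: "time_s": time; "joints": joint angles; "joint_vel": joint speeds; "joint_efforts": joint torques, N m; "ee_pos": TCP position; "tcp_rot": TCP orientation; "ft_force": force on the tool from outside, world axes, zero at the start; "wrist_torque": the same for the moment, N m; "finger_gap": opening from 0.0 (shut) to 1.0 (fully open); "grip_force": force on a finger pad.
Only numpy, scipy, OpenCV 4.12 (cv2) and the standard library are available. Lean on these libraries where they do the work, as an engineer would, in place of code of your own. Each camera call takes 0.05 s, during which the arm holds its last target. There are 200 camera calls.

## Working session

There is one attempt and no reset: what is moved stays moved. The work goes in short steps, Python scripts to look and compute and a tool call to move; the robot and the scene stay as the last step left them, time stands still between calls to the robot, and variables do not carry over. Pictures are saved under pics/ and viewed, at most 10 in all, crops included, and the job is handed in when it is done.

Besides the shell and the picture viewer there is one more tool, called after "Call:" as name(argument=value, ...) on one line, values as JSON. move_arm: Moves the arm, as the interface text tells. Its arguments: {"type":"object","properties":{"plan":{"type":"array","items":{"type":"array","items":{"type":"number"}}},"force":{"type":"number"}},"required":["plan"]}

```bash
mkdir -p pics; ls; cat > h.py <<'E'
from plant import *
import numpy as np, cv2
def ray(cam,px,T=None):
    m=camera_model(cam); f=192/np.tan(np.radians(m["fovy"])/2)
    T=np.array(m["cam_to_world"]) if T is None else T
    d=T[:3,:3]@np.array([(px[0]-m["cx"])/f,(px[1]-m["cy"])/f,1.]); return T[:3,3],d
def atz(cam,px,z,T=None):
    o,d=ray(cam,px,T); return (o+d*(z-o[2])/d[2]).round(4)
def proj(cam,P,T=None):
    m=camera_model(cam); f=192/np.tan(np.radians(m["fovy"])/2)
    T=np.array(m["cam_to_world"]) if T is None else T
    p=T[:3,:3].T@(np.array(P)-T[:3,3]); return [round(f*p[0]/p[2]+m["cx"],1),round(f*p[1]/p[2]+m["cy"],1)]
def tri(r1,r2):
    (a,d),(b,e)=r1,r2
    d=d/np.linalg.norm(d);e=e/np.linalg.norm(e)
    s=np.linalg.lstsq(np.c_[d,-e],b-a,rcond=None)[0]
    return ((a+d*s[0]+b+e*s[1])/2).round(4), round(np.linalg.norm(a+d*s[0]-b-e*s[1]),4)
E
python3 - <<'E'
from h import *
s=sense(); print(s)
ims=[]
for c in("scene","side"):
    im=camera(c); ims.append(cv2.cvtColor(im,cv2.COLOR_RGB2BGR)); m=camera_model(c); print(c,m["fovy"],m["cx"],m["cy"],np.array(m["cam_to_world"]).round(3).tolist())
    cv2.imwrite(f"pics/{c}0.png",cv2.resize(ims[-1],None,fx=1.5,fy=1.5))
    for t in("sample_tube","cradle","holder","seat","head_cup","tail_back","camera_stand","grip"):
        print(c,t,[(round(d["conf"],2),np.round(d["pixel"]).tolist()) for d in pinpoint(c,t)][:4])
print(camera_model("wrist"))
E
```

```text
pics
{'time_s': 0.0, 'joints': array([ 6.52517446e+01,  2.05999962e+01,  8.65995729e+01, -1.51782188e-03,
        7.29092597e+01, -6.59493222e+00]), 'joint_vel': array([ 0.08997493, -0.13833186, -0.01303614,  0.01414201, -0.02207181,
       -0.01714129]), 'joint_efforts': array([-5.85497710e-04, -5.27630925e+01, -2.78620219e+01, -4.96330849e-04,
        1.33269344e-02, -2.23553178e-05]), 'ee_pos': array([0.18663766, 0.56943995, 0.19792835]), 'tcp_rot': array([-1.79891725e+02, -1.10585584e-02,  1.61847114e+02]), 'ft_force': array([ 0.92436693,  0.37750025, -0.56805116]), 'wrist_torque': array([0.03080342, 0.00371153, 0.06316801]), 'grip_force': 0.0, 'finger_gap': 0.9987307833096413}
scene 48.369760975887026 249.47979101343552 195.9851591374982 [[0.671, 0.495, -0.552, 1.448], [0.741, -0.45, 0.498, -0.905], [-0.002, -0.743, -0.669, 1.19], [0.0, 0.0, 0.0, 1.0]]
scene sample_tube [(0.4, [263.0, 178.0])]
scene cradle [(0.46, [260.0, 180.0])]
scene holder [(0.96, [296.0, 194.0])]
scene seat [(0.75, [298.0, 184.0]), (0.31, [252.0, 262.0])]
scene head_cup [(0.56, [285.0, 187.0])]
scene tail_b
[... 666 characters left out ...]
89, [240.0, 292.0]), (0.38, [202.0, 190.0])]
side camera_stand [(0.82, [270.0, 181.0]), (0.6, [282.0, 138.0]), (0.59, [311.0, 162.0]), (0.56, [272.0, 225.0])]
side grip [(0.97, [272.0, 137.0]), (0.78, [279.0, 98.0]), (0.71, [268.0, 189.0]), (0.63, [233.0, 241.0])]
{'fovy': 67.05408084388453, 'cx': 253.49976465593863, 'cy': 190.81612678975543, 'T_tool_cam': array([[-1.00256739e-04, -9.47144626e-01, -3.20806868e-01,
         8.36036546e-02],
       [ 9.99999660e-01, -3.57608143e-04,  7.43281859e-04,
         4.89192661e-04],
       [-8.18718567e-04, -3.20806685e-01,  9.47144340e-01,
        -1.73962589e-01],
       [ 0.00000000e+00,  0.00000000e+00,  0.00000000e+00,
         1.00000000e+00]])}
```

View pics/scene0.png

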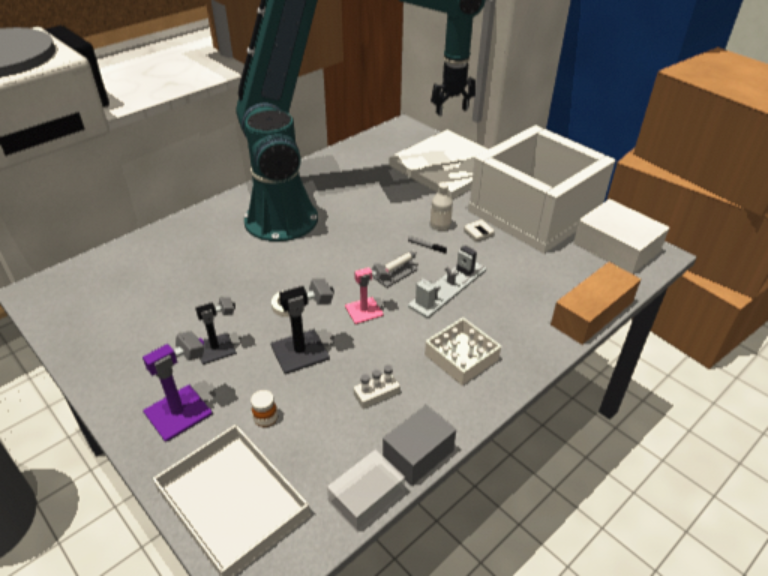

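View pics/side0.png

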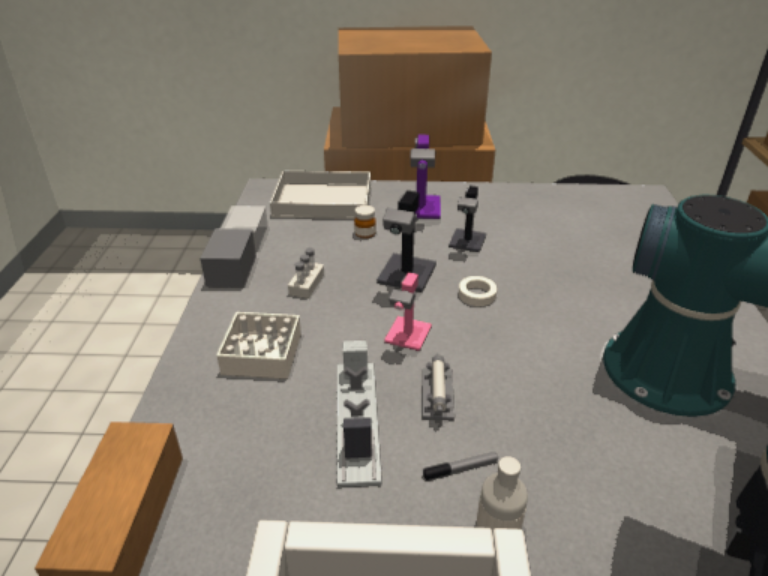

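Look-alikes for the camera_stand in the scene picture (native px): large black (198,234), small black (141,232), purple (119,272) and pink (243,208). I choose the large black one. The holder is at (296,194), with the headstock end at (283,194) and the dark tailstock at (311,173). The cradle with the tube is at (263,178).

```bash
python3 - <<'E'
from h import *
a=cv2.cvtColor(camera("scene"),cv2.COLOR_RGB2BGR);b=cv2.cvtColor(camera("side"),cv2.COLOR_RGB2BGR)
cv2.imwrite("pics/crop1.png",np.hstack([cv2.resize(a[170:260,130:230],(400,360)),cv2.resize(b[120:200,250:340],(400,360))]))
print("stand xy",atz("scene",(198,234),0),atz("side",(270,181),0), "grip",tri(ray("scene",(199,199)),ray("side",(272,137))))
print("cradle",atz("scene",(260,180),0),atz("side",(291,264),0),"tube",tri(ray("scene",(263,178)),ray("side",(292,253))))
print("holder",atz("scene",(296,194),0),atz("side",(236,274),0),"seat",tri(ray("scene",(298,184)),ray("side",(238,257))))
print("headcup",tri(ray("scene",(285,187)),ray("side",(235,239))),"tailback",tri(ray("scene",(313,169)),ray("side",(240,292))))
for n,p in (("smallblack",(141,232)),):print(n,atz("scene",p,0))
for c in("scene","side"):
  for t in ("spray_bottle","marker","timer","tape_roll","cryobox","vial_rack","reagent_jar"):
    print(c,t,[(round(d["conf"],2),atz(c,d["pixel"],0)[:2]) for d in pinpoint(c,t)][:1])
E
```

```text
stand xy [ 0.4953 -0.3089  0.    ] [ 0.5029 -0.3152  0.    ] grip (array([ 0.5042, -0.2972,  0.1828]), np.float64(0.0101))
cradle [0.421  0.0829 0.    ] [0.4428 0.0846 0.    ] tube (array([0.4436, 0.0757, 0.0311]), np.float64(0.0052))
holder [0.5887 0.1317 0.    ] [ 0.5911  0.1265 -0.    ] seat (array([0.5897, 0.1283, 0.0612]), np.float64(0.0124))
headcup (array([0.5909, 0.0658, 0.0743]), np.float64(0.0124)) tailback (array([0.5732, 0.2434, 0.0655]), np.float64(0.0042))
smallblack [ 0.341  -0.4632  0.    ]
scene spray_bottle [(0.65, array([0.5422, 0.1173]))]
scene marker [(0.62, array([0.3913, 0.2449]))]
scene timer [(0.75, array([ 0.3334, -0.222 ]))]
scene tape_roll [(0.5, array([ 0.3385, -0.2288]))]
scene cryobox [(0.93, array([ 0.7857, -0.0101]))]
scene vial_rack [(0.84, array([ 0.7381, -0.2462]))]
scene reagent_jar [(0.67, array([ 0.6064, -0.4805]))]
side spray_bottle [(0.7, array([0.3735, 0.3505]))]
side marker [(0.73, array([0.404, 0.24 ]))]
side timer []
side tape_roll [(0.67, array([ 0.3286, -0.2374]))]
side cryobox [(0.58, array([ 0.7823, -0.0186]))]
side vial_rack [(0.81, array([ 0.731, -0.254]))]
side reagent_jar [(0.74, array([ 0.4931, -0.6508]))]
```

View pics/crop1.png

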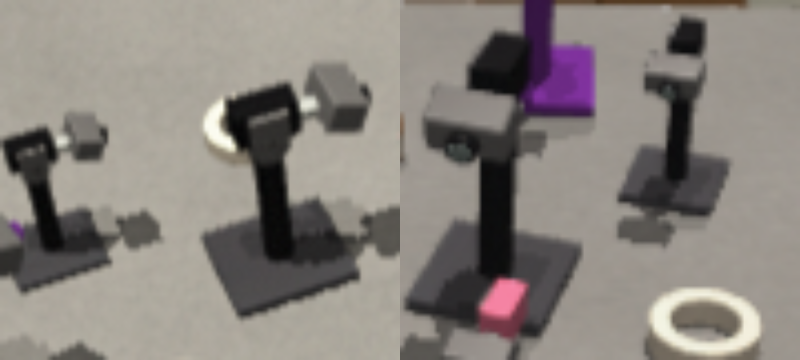

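The crop confirms it: the larger black stand (left half, base around native (198,234)) is twice the size of the small black one. Its grey button is on the face towards world +x, and its camera looks towards world +y. Next I'll take the wrist camera over the tube and holder.

```bash
cat >> h.py <<'E'
from scipy.spatial.transform import Rotation as Ro
def plan(p,yaw,n,g,start=None,roll=180.,pitch=0.):
    """rows from the present pose to TCP p, yaw"""
    s=sense(); R0=Ro.from_euler("xyz",s["tcp_rot"],degrees=True); R1=Ro.from_euler("xyz",[roll,pitch,yaw],degrees=True)
    d=np.array(p)-s["ee_pos"]; w=(R0.inv()*R1).as_rotvec()/n; out=[]
    for i in range(n):
        R=R0*Ro.from_rotvec(w*i); out.append([g]+(R.inv().apply(d/n)).round(4).tolist()+np.degrees(w).round(2).tolist())
    print(str(out).replace(" ",""))
def Tw():
    s=sense(); T=np.eye(4);T[:3,:3]=Ro.from_euler("xyz",s["tcp_rot"],degrees=True).as_matrix();T[:3,3]=s["ee_pos"]
    return T@np.array(camera_model("wrist")["T_tool_cam"])
E
python3 - <<'E'
from h import *
plan((0.51,0.11,0.30),90,13,1)
E
```

```text
[[1,-0.0346,-0.0259,-0.0078,-0.0,0.0,5.53],[1,-0.037,-0.0224,-0.0078,-0.0,0.0,5.53],[1,-0.039,-0.0188,-0.0078,-0.0,0.0,5.53],[1,-0.0406,-0.0149,-0.0078,-0.0,0.0,5.53],[1,-0.0418,-0.0109,-0.0078,-0.0,0.0,5.53],[1,-0.0427,-0.0069,-0.0078,-0.0,0.0,5.53],[1,-0.0432,-0.0027,-0.0078,-0.0,0.0,5.53],[1,-0.0432,0.0014,-0.0078,-0.0,0.0,5.53],[1,-0.0429,0.0056,-0.0078,-0.0,0.0,5.53],[1,-0.0421,0.0097,-0.0078,-0.0,0.0,5.53],[1,-0.041,0.0137,-0.0078,-0.0,0.0,5.53],[1,-0.0395,0.0176,-0.0078,-0.0,0.0,5.53],[1,-0.0376,0.0213,-0.0078,-0.0,0.0,5.53]]
```

Call:
move_arm(plan=[[1,-0.035,-0.026,-0.008,0,0,5.53],[1,-0.037,-0.022,-0.008,0,0,5.53],[1,-0.039,-0.019,-0.008,0,0,5.53],[1,-0.041,-0.015,-0.008,0,0,5.53],[1,-0.042,-0.011,-0.008,0,0,5.53],[1,-0.043,-0.007,-0.008,0,0,5.53],[1,-0.043,-0.003,-0.008,0,0,5.53],[1,-0.043,0.001,-0.008,0,0,5.53],[1,-0.043,0.006,-0.008,0,0,5.53],[1,-0.042,0.01,-0.008,0,0,5.53],[1,-0.041,0.014,-0.008,0,0,5.53],[1,-0.039,0.018,-0.008,0,0,5.53],[1,-0.038,0.021,-0.008,0,0,5.53],[1,0,0,0,0,0,0],[1,0,0,0,0,0,0]])

```text
time_s: 3.2
ee_pos: [0.5111, 0.1089, 0.3027]
tcp_rot: [-180.0, -0.0, 89.9]
ft_force: [0.5, 0.4, 0.6]
finger_gap: 1.0
grip_force: 0.0
```

```bash
python3 - <<'E'
from h import *
T=Tw(); im=camera("wrist"); np.save("T1.npy",T)
cv2.imwrite("pics/w1raw.png",cv2.cvtColor(im,cv2.COLOR_RGB2BGR))
cv2.imwrite("pics/w1.png",cv2.resize(cv2.cvtColor(im,cv2.COLOR_RGB2BGR),None,fx=1.5,fy=1.5))
print(sense()["ee_pos"],sense()["tcp_rot"])
for t,z in (("sample_tube",.04),("cradle",0),("holder",0),("seat",.06),("head_cup",.06),("tail_back",.06)):
    print(t,[(round(d["conf"],2),np.round(d["pixel"],1).tolist(),atz("wrist",d["pixel"],z,T)) for d in pinpoint("wrist",t)][:3])
for t,z in (("sample_tube",.045),("cradle",0.),("holder",0.)):
    for d in outline_of("wrist",t)[:1]:
        r=cv2.minAreaRect(np.argwhere(d["region"])[:,::-1].astype(np.float32)); print(t,d["conf"],r)
        b=cv2.boxPoints(r); m=[(b[i]+b[(i+1)%4])/2 for i in range(4)]; print([atz("wrist",q,z,T).tolist() for q in m])
E
```

```text
[0.5102885  0.10976195 0.30251125] [-1.79940555e+02 -2.47586191e-02  8.99650612e+01]
sample_tube [(0.94, [207.3, 160.9], array([0.4392, 0.0935, 0.04  ]))]
cradle [(0.79, [213.4, 161.7], array([0.4429, 0.0831, 0.    ]))]
holder [(0.86, [299.8, 138.6], array([0.5861, 0.1214, 0.    ]))]
seat [(0.87, [303.0, 143.7], array([0.5816, 0.123 , 0.06  ]))]
head_cup [(0.72, [306.7, 185.6], array([0.5904, 0.0597, 0.06  ]))]
tail_back [(0.67, [302.3, 53.7], array([0.5745, 0.2408, 0.06  ]))]
sample_tube 0.89 ((208.4048309326172, 160.50302124023438), (89.11384582519531, 15.43666934967041), 88.18170166015625)
[[0.4431, 0.1609, 0.045], [0.4535, 0.0956, 0.045], [0.4402, 0.0227, 0.045], [0.43, 0.0949, 0.045]]
cradle 0.63 ((212.387939453125, 160.0045623779297), (71.20601654052734, 35.195186614990234), 87.66268920898438)
[[0.4418, 0.1444, 0.0], [0.4708, 0.0871, 0.0], [0.4408, 0.0227, 0.0], [0.4117, 0.0848, 0.0]]
holder 0.58 ((302.3392639160156, 114.85346984863281), (185.94790649414062, 52.08345031738281), 86.08174133300781)
[[0.5724, 0.2896, 0.0], [0.6295, 0.1617, 0.0], [0.6078, -0.0003, 0.0], [0.5469, 0.1564, 0.0]]
```

View pics/w1.png

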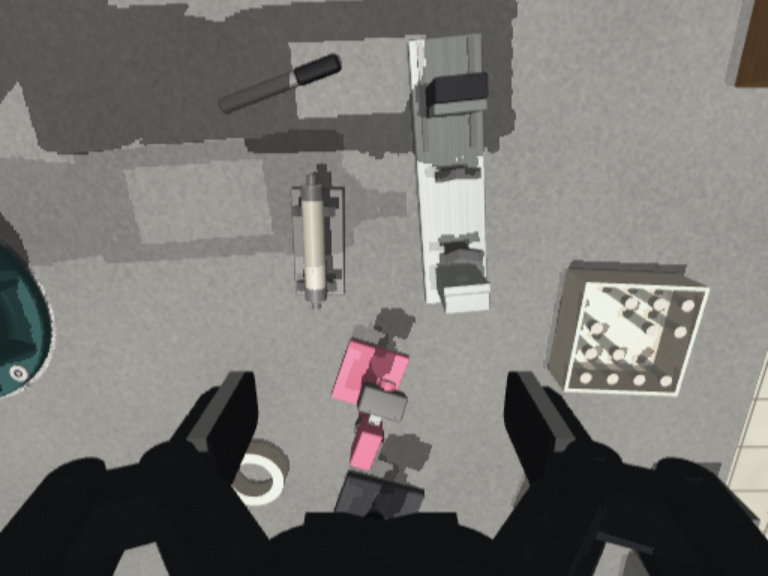

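The wrist picture shows the tube from (315,170) to (315,305) at 1.5x, the holder's tailstock at (458,95), its V rests at (457,172) and (460,245), and its headstock at (465,290). I'll zoom in on the holder for its axis.

```bash
python3 - <<'E'
import cv2,numpy as np
im=cv2.imread("pics/w1raw.png"); c=im[15:215,255:345]
c=cv2.resize(c,None,fx=6,fy=6,interpolation=cv2.INTER_CUBIC)
cv2.imwrite("pics/c2.png",cv2.rotate(c,cv2.ROTATE_90_CLOCKWISE)[:, :][:540,:1200][:, ::1][:, 0:1200] if 0 else cv2.resize(cv2.rotate(c,cv2.ROTATE_90_COUNTERCLOCKWISE),(800,360)))
E
```

```text
(no output)
```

View pics/c2.png

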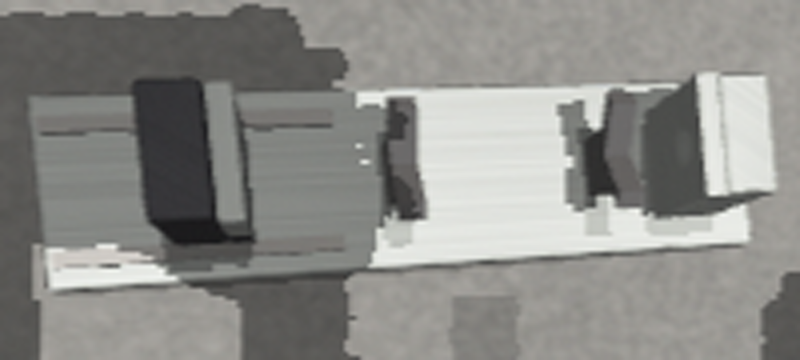

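```bash
python3 - <<'E'
from h import *
T=np.load("T1.npy"); print("cam",T[:3,3].round(3))
def q(n,c,r,z): print(n,atz("wrist",(345-r/4-.5,15+c/4-.5),z,T))
q("base LL",48,292,.012);q("base LU",30,97,.012);q("base Rlow",748,243,.012);q("base Rup",600,86,.012);q("lowmid",380,268,.012)
for c,r in((718,73),(766,76),(775,190),(722,197)):q("head",c,r,.082)
for c,r in((133,80),(203,82),(216,222),(148,215)):q("tail",c,r,.09)
for c,r in((405,97),(400,215),(615,92),(612,205)):q("v",c,r,.061)
E
```

```text
cam [0.511 0.192 0.477]
base LL [0.5363 0.2817 0.012 ]
base LU [0.6051 0.2872 0.012 ]
base Rlow [0.5619 0.0159 0.012 ]
base Rup [0.6244 0.0807 0.012 ]
lowmid [0.5475 0.168  0.012 ]
head [0.6152 0.0539 0.082 ]
head [0.6155 0.0353 0.082 ]
head [0.574  0.0319 0.082 ]
head [0.5705 0.0525 0.082 ]
tail [0.5963 0.2438 0.09  ]
tail [0.5972 0.2244 0.09  ]
tail [0.5543 0.2208 0.09  ]
tail [0.5558 0.2398 0.09  ]
v [0.6034 0.162  0.061 ]
v [0.5622 0.1638 0.061 ]
v [0.6106 0.0868 0.061 ]
v [0.5689 0.0881 0.061 ]
```

```bash
python3 - <<'E'
from h import *
print(pinch_z)
plan((0.4412,0.0925,0.15),88.8,5,1)
E
```

```text
0.0187
[[1,-0.0035,-0.0139,0.0306,-0.0,0.0,0.24],[1,-0.0036,-0.0139,0.0306,-0.0,0.0,0.24],[1,-0.0036,-0.0138,0.0306,-0.0,0.0,0.24],[1,-0.0037,-0.0138,0.0306,-0.0,0.0,0.24],[1,-0.0037,-0.0138,0.0306,-0.0,0.0,0.24]]
```

Call:
move_arm(plan=[[1,-0.0036,-0.014,0.0306,0,0,0.24],[1,-0.0036,-0.014,0.0306,0,0,0.24],[1,-0.0036,-0.014,0.0306,0,0,0.24],[1,-0.0036,-0.0138,0.0306,0,0,0.24],[1,-0.0036,-0.0138,0.0306,0,0,0.24],[1,0,0,0,0,0,0]])

```text
time_s: 4.3
ee_pos: [0.4354, 0.0919, 0.1465]
tcp_rot: [-179.4, 0.1, 88.8]
ft_force: [-0.5, 0.2, -0.2]
finger_gap: 1.0
grip_force: 0.0
```

```bash
python3 - <<'E'
from h import *
T=Tw(); im=camera("wrist"); np.save("T2.npy",T)
b=cv2.cvtColor(im,cv2.COLOR_RGB2BGR); cv2.imwrite("pics/w2raw.png",b)
print(sense()["ee_pos"],sense()["tcp_rot"])
for t,z in (("sample_tube",.04),("cradle",0),("seat",.06),("head_cup",.06)):
    print(t,[(round(d["conf"],2),np.round(d["pixel"],1).tolist(),atz("wrist",d["pixel"],z,T)) for d in pinpoint("wrist",t)][:2])
for d in outline_of("wrist","sample_tube")[:1]:
    r=cv2.minAreaRect(np.argwhere(d["region"])[:,::-1].astype(np.float32)); print(d["conf"],r)
    bb=cv2.boxPoints(r); m=[(bb[i]+bb[(i+1)%4])/2 for i in range(4)]; print([atz("wrist",q,.04,T).tolist() for q in m])
cv2.imwrite("pics/w2.png",cv2.resize(b,None,fx=1.5,fy=1.5))
E
```

```text
[0.43884077 0.09213714 0.14873102] [-1.79742824e+02  2.18982556e-02  8.87617071e+01]
sample_tube [(0.58, [259.4, 179.7], array([0.4396, 0.0921, 0.04  ]))]
cradle [(0.85, [262.2, 178.8], array([0.443 , 0.0813, 0.    ]))]
seat [(0.77, [420.3, 147.7], array([0.5844, 0.1253, 0.06  ])), (0.73, [258.2, 178.4], array([0.4384, 0.0994, 0.06  ]))]
head_cup [(0.83, [416.6, 216.0], array([0.5917, 0.0584, 0.06  ]))]
0.64 ((261.5, 176.0), (134.0, 23.0), 90.0)
[[0.4426, 0.1608, 0.04], [0.4533, 0.0958, 0.04], [0.4408, 0.0203, 0.04], [0.4302, 0.0962, 0.04]]
```

View pics/w2.png

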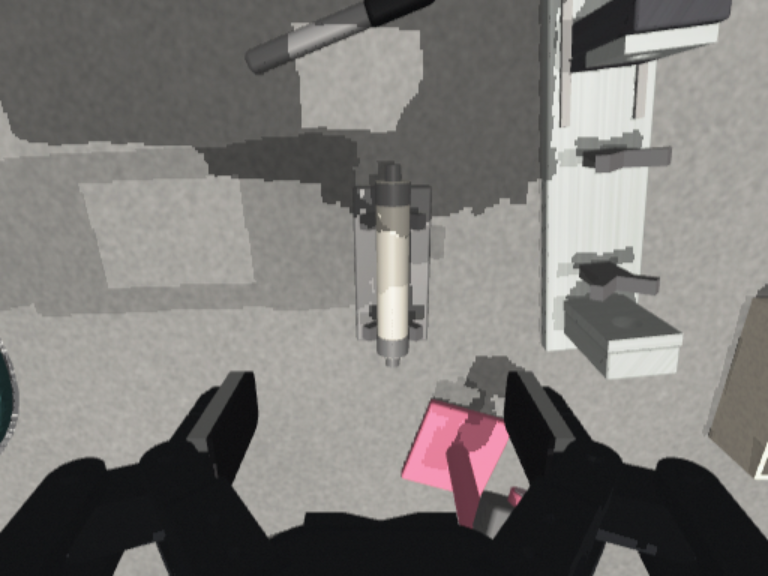

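The picture shows the tube lying in the cradle with its ends at (390,165) and (392,362) at 1.5x, clear to grip between the rests. I'm descending now.

Call:
move_arm(plan=[[1,0,0,0.03,0,0,0],[1,0,0,0.03,0,0,0],[1,0,0,0.025,0,0,0],[1,0,0,0.02,0,0,0],[1,0,0,0.012,0,0,0],[1,0,0,0.01,0,0,0],[1,0,0,0,0,0,0],[1,0,0,0,0,0,0],[1,0,0,0,0,0,0]])

```text
time_s: 5.5
ee_pos: [0.442, 0.0923, 0.0236]
tcp_rot: [179.9, -0.0, 88.8]
ft_force: [-0.3, 0.4, -0.7]
finger_gap: 1.002
grip_force: 0.0
```

Call:
move_arm(plan=[[0,0,0,0.002,0,0,0],[0,0,0,0,0,0,0],[0,0,0,0,0,0,0],[0,0,0,0,0,0,0],[0,0,0,0,0,0,0],[0,0,0,0,0,0,0],[0,0,0,0,0,0,0],[0,0,0,0,0,0,0]], force=40)

```text
time_s: 6.3
ee_pos: [0.4411, 0.0922, 0.0208]
tcp_rot: [-180.0, 0.0, 88.8]
ft_force: [0.5, 0.6, 0.3]
finger_gap: -0.003
grip_force: 0.0
```

The fingers shut on nothing, so I'll look.

```bash
python3 - <<'E'
from h import *
T=Tw(); im=camera("wrist"); b=cv2.cvtColor(im,cv2.COLOR_RGB2BGR)
s=camera("side");s=cv2.cvtColor(s,cv2.COLOR_RGB2BGR)
print(sense()["finger_gap"],sense()["ee_pos"])
for t,z in (("sample_tube",.04),("cradle",0)):
    print(t,[(round(d["conf"],2),np.round(d["pixel"],1).tolist(),atz("wrist",d["pixel"],z,T)) for d in pinpoint("wrist",t)][:2])
cv2.imwrite("pics/w3.png",np.hstack([cv2.resize(b,(480,360)),cv2.resize(s[200:300,245:335],(320,360))]))
E
```

```text
-0.0007913093187292899 [0.44107514 0.09217061 0.02079421]
sample_tube [(0.92, [257.0, 241.6], array([0.4424, 0.0911, 0.04  ]))]
cradle []
```

View pics/w3.png

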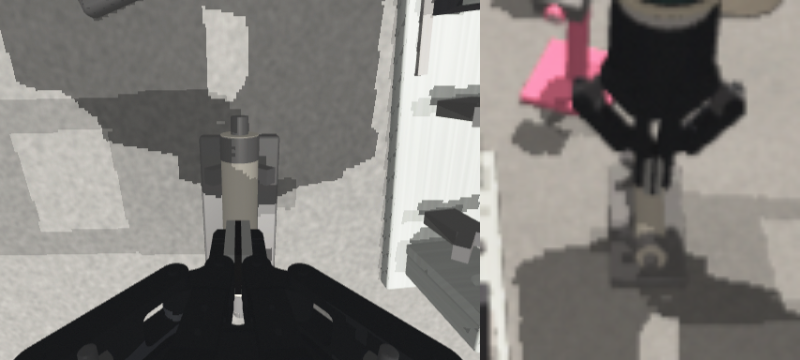

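The picture shows the fingers shut on top of the tube, with their tips at (238,228) left and (655,190) right and the tube still in its cradle below. I'll compare the tip height with the reported TCP.

```bash
python3 - <<'E'
from h import *
for z in (.0208,.03,.04,.051,.06): print(z,proj("side",(.441,.092,z)),proj("side",(.441,.103,z)),proj("scene",(.441,.092,z)), proj("wrist",(.441,.092,z),Tw()),proj("wrist",(.441,.103,z),Tw()))
print(sense()["joints"], sense()["joint_efforts"][:3])
im=cv2.cvtColor(camera("scene"),cv2.COLOR_RGB2BGR)[120:210,215:330]
cv2.imwrite("pics/s4.png",cv2.resize(im,(767,600),interpolation=cv2.INTER_CUBIC))
E
```

```text
0.0208 [np.float64(292.2), np.float64(260.6)] [np.float64(292.3), np.float64(263.6)] [np.float64(264.8), np.float64(177.6)] [np.float64(254.5), np.float64(226.3)] [np.float64(254.2), np.float64(210.9)]
0.03 [np.float64(292.4), np.float64(258.2)] [np.float64(292.5), np.float64(261.1)] [np.float64(264.9), np.float64(175.9)] [np.float64(254.6), np.float64(232.7)] [np.float64(254.2), np.float64(216.7)]
0.04 [np.float64(292.5), np.float64(255.5)] [np.float64(292.7), np.float64(258.5)] [np.float64(264.9), np.float64(174.1)] [np.float64(254.6), np.float64(240.3)] [np.float64(254.2), np.float64(223.6)]
0.051 [np.float64(292.8), np.float64(252.5)] [np.float64(292.9), np.float64(255.5)] [np.float64(265.0), np.float64(172.1)] [np.float64(254.7), np.float64(249.8)] [np.float64(254.3), np.float64(232.1)]
0.06 [np.float64(292.9), np.float64(250.1)] [np.float64(293.1), np.float64(253.0)] [np.float64(265.0), np.float64(170.4)] [np.float64(254.7), np.float64(258.4)] [np.float64(254.3), np.float64(240.0)]
[ 3.01290209e+00  2.36087330e+01  1.15276229e+02 -8.49490743e-03
  4.11185281e+01  4.26308439e+00] [ 1.48158411e-03 -4.30154979e+01 -1.46710360e+01]
```

View pics/s4.png

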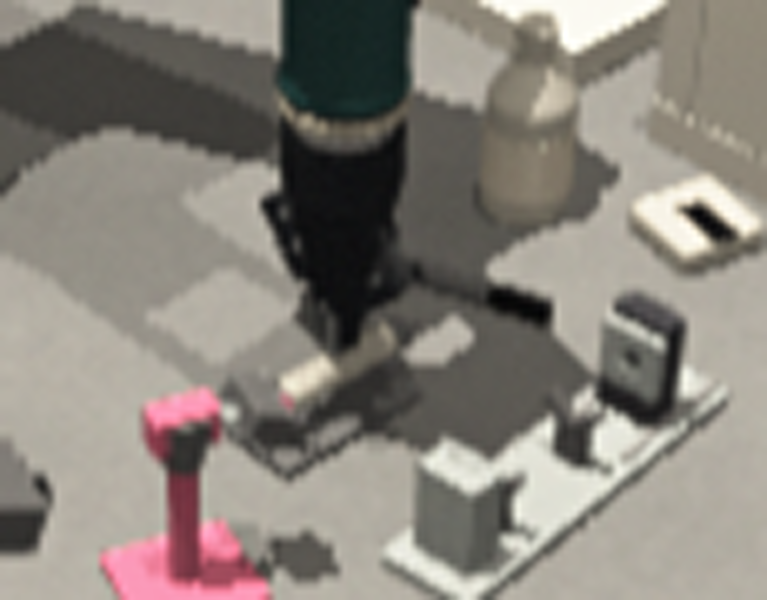

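The fitted geometry (open finger tips at tool z of about −44 mm in the last picture, shut tips near z = 0.052) says the real fingertips end about 31 mm behind the reported TCP. I'll open, then go about 30 mm lower in checked steps.

Call:
move_arm(plan=[[1,0,0,-0.003,0,0,0],[1,0,0,0,0,0,0],[1,0,0,0,0,0,0],[1,0,0,0,0,0,0],[1,0,0,0,0,0,0],[1,0,0,0.008,0,0,0],[1,0,0,0.008,0,0,0],[1,0,0,0,0,0,0]])

```text
time_s: 7.35
ee_pos: [0.4399, 0.0921, 0.0065]
tcp_rot: [-179.9, 0.0, 88.8]
ft_force: [-0.1, 0.7, -0.4]
finger_gap: 0.997
grip_force: 0.0
```

Call:
move_arm(plan=[[1,0,0,0.004,0,0,0],[1,0,0,0.004,0,0,0],[1,0,0,0.004,0,0,0],[1,0,0,0,0,0,0]])

```text
time_s: 7.75
ee_pos: [0.4407, 0.0921, -0.0047]
tcp_rot: [-179.9, 0.0, 88.8]
ft_force: [-0.4, -0.3, 1.1]
finger_gap: 0.996
grip_force: 0.0
```

Call:
move_arm(plan=[[0,0,0,0.002,0,0,0],[0,0,0,0,0,0,0],[0,0,0,0,0,0,0],[0,0,0,0,0,0,0],[0,0,0,0,0,0,0],[0,0,0,0,0,0,0],[0,0,0,0,0,0,0]], force=40)

```text
time_s: 8.45
ee_pos: [0.4424, 0.0922, -0.0058]
tcp_rot: [179.9, -0.0, 88.8]
ft_force: [2.5, -0.6, 4.4]
finger_gap: 0.241
grip_force: 39.9
```

Call:
move_arm(plan=[[0,0,0,-0.01,0,0,0],[0,0,0,-0.025,0,0,0],[0,0,0,-0.03,0,0,0],[0,0,0,-0.03,0,0,0],[0,0.006,0.02,0,0,0,-0.9],[0,0.0065,0.0241,0,0,0,-1.08],[0,0.0068,0.0241,0,0,0,-1.08],[0,0.0068,0.0241,0,0,0,-1.08],[0,0.0068,0.0241,0,0,0,-1.08],[0,0.0068,0.0241,0,0,0,-1.08],[0,0.0,0.004,0,0,0,-0.2],[0,0,0,0,0,0,0],[0,0,0,0,0,0,0]])

```text
time_s: 9.75
ee_pos: [0.5822, 0.1352, 0.0884]
tcp_rot: [-179.8, 0.0, 95.2]
ft_force: [0.1, 0.3, -1.9]
finger_gap: 0.242
grip_force: 39.6
```

```bash
python3 - <<'E'
from h import *
T=Tw(); im=camera("wrist"); b=cv2.cvtColor(im,cv2.COLOR_RGB2BGR);s=sense();print(s["ee_pos"],s["tcp_rot"])
for t,z in (("sample_tube",s["ee_pos"][2]+.0458),("holder",0),("seat",.06),("head_cup",.06),("tail_back",.06)):
    print(t,[(round(d["conf"],2),np.round(d["pixel"],1).tolist(),atz("wrist",d["pixel"],z,T)) for d in pinpoint("wrist",t)][:2])
cv2.imwrite("pics/w5.png",cv2.resize(b,None,fx=1.5,fy=1.5)); np.save("T5.npy",T)
o=np.array([.5863,.123,0]);u=np.array([-.0924,.9957,0])
print("tube end near",proj("wrist",s["ee_pos"]+[0,0,.0458]+.07*u,T))
E
```

```text
[0.58229959 0.1352037  0.08848192] [-1.79838127e+02  9.97715612e-03  9.52388604e+01]
sample_tube [(0.97, [251.9, 265.0], array([0.5809, 0.1353, 0.1343]))]
holder []
seat []
head_cup []
tail_back [(0.84, [257.6, 54.9], array([0.5744, 0.2413, 0.06  ]))]
tube end near [np.float64(254.6), np.float64(125.8)]
```

View pics/w5.png

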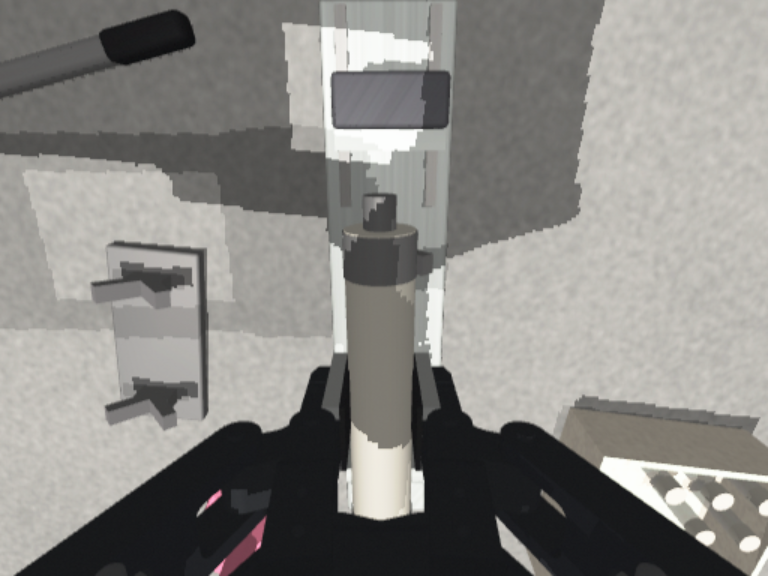

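The tube is held level and parallel to the holder. Its nub end is at (380,195) at 1.5x, and the tailstock top spans (332,72) to (449,129), about 10 px to the right of the tube.

```bash
python3 - <<'E'
from h import *
T=np.load("T5.npy"); p0=np.array([.5823,.1352,.0885]); u=np.array([-.0908,.9959]); v=np.array([.9959,.0908])
def q(n,x,y,z):
    a=atz("wrist",(x/1.5-.2,y/1.5-.2),z,T); r=a[:2]-p0[:2]; print(n,a,"along",(r@u).round(4),"lat",(r@v).round(4))
q("tailTL",332,71,.09);q("tailTR",449,71,.09);q("tailBL",333,129,.09);q("tailBR",449,129,.09)
q("baseL",327,200,.012);q("baseR",447,230,.012);q("baseL2",322,20,.012);q("baseR2",456,20,.012)
q("nub",380,195,.1388);q("nubmid",380,195,.1343);q("collarL",344,240,.1343);q("collarR",417,240,.1343);q("collarTop",380,225,.1453)
E
```

```text
tailTL [0.5545 0.2399 0.09  ] along 0.1068 lat -0.0182
tailTR [0.5963 0.2437 0.09  ] along 0.1068 lat 0.0238
tailBL [0.556  0.2204 0.09  ] along 0.0872 lat -0.0185
tailBR [0.5991 0.2244 0.09  ] along 0.0873 lat 0.0248
baseL [0.5463 0.183  0.012 ] along 0.0509 lat -0.0315
baseR [0.6168 0.1721 0.012 ] along 0.0336 lat 0.0377
baseL2 [0.5392 0.2724 0.012 ] along 0.1406 lat -0.0305
baseR2 [0.6064 0.2785 0.012 ] along 0.1405 lat 0.037
nub [0.5753 0.2037 0.1388] along 0.0689 lat -0.0008
nubmid [0.5754 0.2031 0.1343] along 0.0682 lat -0.0007
collarL [0.5658 0.1889 0.1343] along 0.055 lat -0.0116
collarR [0.5876 0.1909 0.1343] along 0.055 lat 0.0103
collarTop [0.576  0.1965 0.1453] along 0.0616 lat -0.0007
```

Call:
move_arm(plan=[[0,0.0023,0.0037,0.01,0,0,0],[0,0,0,0.02,0,0,0],[0,0,0,0.016,0,0,0],[0,0,0,0.012,0,0,0],[0,0,0,0.006,0,0,0],[0,0,0,0.004,0,0,0],[0,0,0,0.002,0,0,0],[0,0,0,0,0,0,0],[0,0,0,0,0,0,0]])

```text
time_s: 10.95
ee_pos: [0.5885, 0.1383, 0.0193]
tcp_rot: [179.9, 0.0, 95.3]
ft_force: [-0.6, -0.5, -1.2]
finger_gap: 0.238
grip_force: 39.6
```

Call:
move_arm(plan=[[0,0,-0.0026,0,0,0,0],[0,0,0,0.002,0,0,0],[0,0,0,0.002,0,0,0],[0,0,0,0,0,0,0],[0,0,0,0,0,0,0],[0,0,0,0,0,0,0]])

```text
time_s: 11.55
ee_pos: [0.5855, 0.138, 0.0148]
tcp_rot: [180.0, 0.0, 95.3]
ft_force: [0.8, -0.4, -0.6]
finger_gap: 0.238
grip_force: 39.7
```

Call:
move_arm(plan=[[0,0,0,0.001,0,0,0],[0,0,0,0.001,0,0,0],[0,0,0,0,0,0,0],[0,0,0,0,0,0,0]])

```text
time_s: 11.95
ee_pos: [0.586, 0.1381, 0.0141]
tcp_rot: [179.9, 0.0, 95.3]
ft_force: [-3.0, -0.5, 9.5]
finger_gap: 0.244
grip_force: 40.8
```

The tube is seated (9.5 N upward). I'm releasing, rising, and moving over behind the tailstock.

Call:
move_arm(plan=[[1,0,0,0,0,0,0],[1,0,0,0,0,0,0],[1,0,0,0,0,0,0],[1,0,0,0,0,0,0],[1,0,0,-0.02,0,0,0],[1,0,0,-0.04,0,0,0],[1,0,0,-0.04,0,0,0],[0,0.03,0,0,0,0,0],[0,0.04,0,0,0,0,0],[0,0.04,0,0,0,0,0],[0,0.022,0,0,0,0,0],[0,0,0,0,0,0,0],[0,0,0,0,0,0,0],[0,0,0,0,0,0,0]])

```text
time_s: 13.35
ee_pos: [0.5732, 0.2683, 0.1125]
tcp_rot: [-180.0, 0.0, 95.2]
ft_force: [1.3, 0.4, -0.0]
finger_gap: -0.001
grip_force: 0.0
```

```bash
python3 - <<'E'
from h import *
camera("wrist");T=Tw();im=camera("wrist"); b=cv2.cvtColor(im,cv2.COLOR_RGB2BGR);s=sense();print(s["ee_pos"],s["tcp_rot"])
for t,z in (("sample_tube",.06),("seat",.06),("head_cup",.06),("tail_back",.06)):
    print(t,[(round(d["conf"],2),np.round(d["pixel"],1).tolist(),atz("wrist",d["pixel"],z,T)) for d in pinpoint("wrist",t)][:2])
sd=cv2.cvtColor(camera("side"),cv2.COLOR_RGB2BGR)
cv2.imwrite("pics/w6.png",np.hstack([cv2.resize(b,(480,360)),cv2.resize(sd[220:320,195:285],(320,360))])); np.save("T6.npy",T)
E
```

```text
[0.5734266  0.26814819 0.11267424] [-1.79977068e+02  2.74726442e-02  9.51790726e+01]
sample_tube [(0.57, [255.8, 325.2], array([0.5868, 0.1368, 0.06  ]))]
seat []
head_cup []
tail_back [(0.75, [253.0, 230.8], array([0.5749, 0.2385, 0.06  ]))]
```

View pics/w6.png

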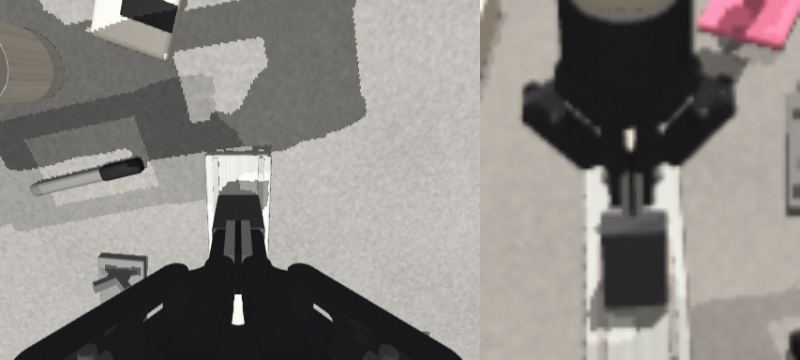

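The picture shows the shut fingers over the tailstock, whose back top edge is at about row 195 left. The tube lies in the rests, which the network puts at (0.587, 0.137), as planned. I'll check the back face against the finger position.

```bash
python3 - <<'E'
from h import *
T=np.load("T6.npy")
print(atz("wrist",(255,195/.9375),.09,T),atz("wrist",(255,195/.9375),.075,T))
for y in(.2418,.25,.2418+.02): print(y,proj("wrist",(.5755,y,.09),T))
for z in(.1127,.1435,.15): print("tip",proj("wrist",(.5724,.279,z),T),proj("wrist",(.5734,.268,z),T))
E
```

```text
[0.5734 0.272  0.09  ] [0.574  0.2659 0.075 ]
0.2418 [np.float64(254.1), np.float64(244.7)]
0.25 [np.float64(255.1), np.float64(235.1)]
0.2618 [np.float64(256.5), np.float64(220.9)]
tip [np.float64(254.6), np.float64(211.1)] [np.float64(254.6), np.float64(226.5)]
tip [np.float64(254.8), np.float64(232.8)] [np.float64(254.7), np.float64(250.6)]
tip [np.float64(254.8), np.float64(238.5)] [np.float64(254.8), np.float64(256.8)]
```

The row-208 edge is the bottom of the tailstock's back face (z = 0.015 gives y = 0.2415), which agrees with the earlier 0.2418. I'm descending behind it and starting the push.

Call:
move_arm(plan=[[0,0,0,0.025,0,0,0],[0,0,0,0.03,0,0,0],[0,0,0,0.025,0,0,0],[0,0,0,0.014,0,0,0],[0,0,0,0.005,0,0,0],[0,0,0,0,0,0,0],[0,-0.005,0,0,0,0,0],[0,-0.005,0,0,0,0,0],[0,-0.003,0,0,0,0,0],[0,-0.003,0,0,0,0,0],[0,-0.003,0,0,0,0,0],[0,0,0,0,0,0,0],[0,0,0,0,0,0,0]])

```text
time_s: 15.0
ee_pos: [0.5752, 0.2505, 0.0139]
tcp_rot: [180.0, 0.0, 95.3]
ft_force: [-0.4, 1.6, 1.2]
finger_gap: 0.002
grip_force: 0.0
```

Call:
move_arm(plan=[[0,-0.003,0,0,0,0,0],[0,-0.003,0,0,0,0,0],[0,-0.003,0,0,0,0,0],[0,-0.003,0,0,0,0,0],[0,-0.003,0,0,0,0,0],[0,-0.002,0,0,0,0,0],[0,0,0,0,0,0,0]])

```text
time_s: 15.7
ee_pos: [0.5767, 0.2332, 0.0138]
tcp_rot: [-180.0, 0.0, 95.2]
ft_force: [0.8, 2.1, 0.9]
finger_gap: -0.001
grip_force: 0.0
```

Call:
move_arm(plan=[[0,-0.002,0,0,0,0,0],[0,-0.002,0,0,0,0,0],[0,-0.0015,0,0,0,0,0],[0,-0.001,0,0,0,0,0],[0,0,0,0,0,0,0]])

```text
time_s: 16.2
ee_pos: [0.5773, 0.2269, 0.0138]
tcp_rot: [180.0, 0.0, 95.3]
ft_force: [0.2, 2.9, 1.0]
finger_gap: -0.0
grip_force: 0.0
```

Call:
move_arm(plan=[[0,-0.001,0,0,0,0,0],[0,-0.001,0,0,0,0,0],[0,-0.001,0,0,0,0,0],[0,0,0,0,0,0,0],[0,0,0,0,0,0,0]])

```text
time_s: 16.7
ee_pos: [0.5775, 0.2239, 0.0138]
tcp_rot: [-180.0, 0.0, 95.3]
ft_force: [0.1, 4.1, 0.7]
finger_gap: 0.001
grip_force: 0.0
```

Call:
move_arm(plan=[[0,-0.001,0,0,0,0,0],[0,-0.001,0,0,0,0,0],[0,0,0,0,0,0,0],[0,0,0,0,0,0,0]])

```text
time_s: 17.1
ee_pos: [0.5777, 0.2228, 0.0138]
tcp_rot: [180.0, -0.1, 95.2]
ft_force: [0.2, 7.3, 1.0]
finger_gap: 0.003
grip_force: 0.0
```

```bash
python3 - <<'E'
from h import *
camera("wrist");T=Tw();camera("wrist"); s=sense();print(s["ee_pos"],s["ft_force"])
for t,z in (("sample_tube",.06),("head_cup",.06),("tail_back",.06)):
    for c in ("wrist","scene","side"):
        if c!="wrist": camera(c)
        print(t,c,[(round(d["conf"],2),atz(c,d["pixel"],z,T if c=="wrist" else None)) for d in pinpoint(c,t)][:2])
E
```

```text
[0.57767931 0.22282477 0.01383407] [-0.51182433  7.51350783 -0.17600923]
sample_tube wrist [(0.62, array([0.4841, 0.1559, 0.06  ]))]
sample_tube scene [(0.51, array([0.5941, 0.0963, 0.06  ])), (0.47, array([0.5359, 0.3472, 0.06  ]))]
sample_tube side []
head_cup wrist []
head_cup scene [(0.96, array([0.581 , 0.0763, 0.06  ]))]
head_cup side []
tail_back wrist []
tail_back scene [(0.67, array([0.5663, 0.2238, 0.06  ]))]
tail_back side [(0.62, array([0.5744, 0.2052, 0.06  ]))]
```

Call:
move_arm(plan=[[0,-0.001,0,0,0,0,0],[0,-0.001,0,0,0,0,0],[0,0,0,0,0,0,0],[0,0,0,0,0,0,0]])

```text
time_s: 18.35
ee_pos: [0.5777, 0.2227, 0.0139]
tcp_rot: [180.0, -0.2, 95.2]
ft_force: [-0.5, 14.0, 0.7]
finger_gap: 0.001
grip_force: 0.0
```

It is stalled with the force rising to 14 N at 0.2227, and the closed position was predicted at 0.2235. I'm backing off, rising, and checking from above.

Call:
move_arm(plan=[[0,0.006,0,0,0,0,0],[0,0.014,0,0,0,0,0],[0,0,0,-0.03,0,0,0],[1,0,0,-0.045,0,0,0],[1,0,0,-0.045,0,0,0],[1,0,0,-0.045,0,0,0],[1,-0.03,0,-0.045,0,0,0],[1,-0.04,0,-0.045,0,0,0],[1,-0.04,0,-0.015,0,0,0],[1,-0.02,0,0,0,0,0],[1,0,0,0,0,0,0],[1,0,0,0,0,0,0],[1,0,0,0,0,0,0]])

```text
time_s: 19.65
ee_pos: [0.5864, 0.1205, 0.272]
tcp_rot: [-179.9, -0.0, 95.3]
ft_force: [0.1, -0.4, 0.1]
finger_gap: 1.002
grip_force: 0.0
```

```bash
python3 - <<'E'
from h import *
camera("wrist");T=Tw();im=camera("wrist"); s=sense();print(s["ee_pos"],s["tcp_rot"]);np.save("T7.npy",T);cv2.imwrite("pics/w7raw.png",im[:,:,::-1])
for t,z in (("sample_tube",.06),("seat",.06),("head_cup",.06),("tail_back",.06)):
    print(t,[(round(d["conf"],2),np.round(d["pixel"],1).tolist(),atz("wrist",d["pixel"],z,T)) for d in pinpoint("wrist",t)][:2])
o=outline_of("wrist","sample_tube")
if o:
    r=cv2.minAreaRect(np.argwhere(o[0]["region"])[:,::-1].astype(np.float32)); bb=cv2.boxPoints(r); m=[(bb[i]+bb[(i+1)%4])/2 for i in range(4)]; print(r,[atz("wrist",q,.06,T).tolist() for q in m])
# brightness profile along the centre line just right of axis, at tailstock top height
P0=np.array([.5863,.123]);u=np.array([-.0924,.9957]);v=np.array([.9957,.0924]);g=im.mean(2)
for z,lo,hi,lat in((.09,60,115,.010),(.09,60,115,-.010),(.082,-100,-60,.005),(.071,-70,85,0)):
    print(z,lat,[(h,int(g[tuple(np.round(proj("wrist",(*(P0+u*h/1000+v*lat),z),T)[::-1]).astype(int))])) for h in range(lo,hi,2 if z>.08 else 5)])
E
```

```text
[0.58655013 0.12070569 0.27208202] [-1.79917120e+02 -1.78578490e-03  9.53307232e+01]
sample_tube [(0.89, [253.2, 155.8], array([0.5848, 0.1235, 0.06  ]))]
seat [(0.9, [254.6, 155.6], array([0.5867, 0.124 , 0.06  ]))]
head_cup []
tail_back [(0.55, [252.2, 87.8], array([0.5756, 0.2096, 0.06  ]))]
((254.5, 156.5), (91.0, 17.0), 90.0) [[0.5811, 0.1819, 0.06], [0.5981, 0.1238, 0.06], [0.5928, 0.0572, 0.06], [0.5752, 0.1217, 0.06]]
0.09 0.01 [(60, 111), (62, 139), (64, 138), (66, 138), (68, 119), (70, 51), (72, 55), (74, 56), (76, 55), (78, 57), (80, 55), (82, 73), (84, 97), (86, 81), (88, 68), (90, 108), (92, 133), (94, 134), (96, 133), (98, 175), (100, 229), (102, 229), (104, 229), (106, 228), (108, 228), (110, 228), (112, 227), (114, 227)]
0.09 -0.01 [(60, 125), (62, 140), (64, 139), (66, 138), (68, 121), (70, 50), (72, 53), (74, 55), (76, 55), (78, 54), (80, 53), (82, 73), (84, 100), (86, 87), (88, 76), (90, 108), (92, 133), (94, 133), (96, 133), (98, 231), (100, 231), (102, 231), (104, 232), (106, 230), (108, 230), (110, 230), (112, 230), (114, 229)]
0.082 0.005 [(-100, 159), (-98, 155), (-96, 154), (-94, 156), (-92, 154), (-90, 185), (-88, 225), (-86, 225), (-84, 229), (-82, 229), (-80, 229), (-78, 230), (-76, 230), (-74, 225), (-72, 198), (-70, 228), (-68, 231), (-66, 232), (-64, 171), (-62, 78)]
0.071 0 [(-70, 223), (-65, 77), (-60, 111), (-55, 158), (-50, 160), (-45, 212), (-40, 235), (-35, 236), (-30, 236), (-25, 236), (-20, 213), (-15, 236), (-10, 236), (-5, 236), (0, 215), (5, 215), (10, 214), (15, 214), (20, 214), (25, 215), (30, 214), (35, 237), (40, 237), (45, 86), (50, 87), (55, 87), (60, 120), (65, 139), (70, 53), (75, 52), (80, 56)]
```

The tailstock front is at h = 69–70 and its back at 89–90. The tube is at (0.585, 0.1235), which matches the seat, so it is mounted. Next is the stand.

Call:
move_arm(plan=[[1,-0.02,-0.005,-0.0025,0,0,0.48],[1,-0.0379,-0.0094,-0.0025,0,0,0.48],[1,-0.0379,-0.0094,-0.0025,0,0,0.48],[1,-0.0379,-0.0094,-0.0025,0,0,0.48],[1,-0.0379,-0.0094,-0.0025,0,0,0.48],[1,-0.0379,-0.0094,-0.0025,0,0,0.48],[1,-0.0379,-0.0094,-0.0025,0,0,0.48],[1,-0.0379,-0.0094,-0.0025,0,0,0.48],[1,-0.0379,-0.0094,-0.0025,0,0,0.48],[1,-0.0379,-0.0094,-0.0025,0,0,0.48],[1,-0.0379,-0.0094,-0.0025,0,0,0.48],[1,-0.0179,-0.0045,0,0,0,0],[1,0,0,0,0,0,0],[1,0,0,0,0,0,0],[1,0,0,0,0,0,0]])

```text
time_s: 21.5
ee_pos: [0.5032, -0.2999, 0.3002]
tcp_rot: [-180.0, -0.1, 90.1]
ft_force: [-0.2, -0.2, -0.8]
finger_gap: 0.995
grip_force: 0.0
```

```bash
python3 - <<'E'
from h import *
camera("wrist");T=Tw();im=camera("wrist"); s=sense();print(s["ee_pos"],s["tcp_rot"]);np.save("T8.npy",T);cv2.imwrite("pics/w8raw.png",im[:,:,::-1])
for t,z in (("grip",.184),("camera_stand",0),("release_button",.184)):
    print(t,[(round(d["conf"],2),np.round(d["pixel"],1).tolist(),atz("wrist",d["pixel"],z,T)) for d in pinpoint("wrist",t)][:3])
for t in("grip","release_button","camera_stand"):
    for o in outline_of("wrist",t)[:2]:
        r=cv2.minAreaRect(np.argwhere(o["region"])[:,::-1].astype(np.float32)); print(t,o["conf"],[np.round(x,1) for x in r],o["rect"], "top corners",[atz("wrist",q,.204,T).tolist() for q in cv2.boxPoints(r)])
E
```

```text
[ 0.5032088  -0.30000635  0.3003095 ] [-1.79996311e+02 -2.09510820e-02  9.00748577e+01]
grip [(0.58, [246.3, 180.2], array([ 0.4949, -0.3028,  0.184 ]))]
camera_stand [(0.88, [251.9, 152.3], array([ 0.4998, -0.3094,  0.    ])), (0.85, [233.6, 307.4], array([ 0.463 , -0.6226,  0.    ])), (0.84, [166.6, 230.9], array([ 0.3451, -0.4534,  0.    ]))]Traceback (most recent call last):
  File "<stdin>", line 4, in <module>
ValueError: it knows: camera_stand, cradle, cryobox, grip, head_cup, holder, marker, reagent_jar, sample_tube, seat, spray_bottle, tail_back, tape_roll, timer, vial_rack
```

```bash
python3 - <<'E'
from h import *
T=np.load("T8.npy"); im=cv2.imread("pics/w8raw.png"); g=im.mean(2)
for y in range(110,222,3): print(y,"".join("%4d"%g[y,x] for x in range(195,315,3)))
o=[d for d in outline_of("wrist","camera_stand")]; print([(d["conf"],d["rect"]) for d in o])
o=outline_of("wrist","grip"); print([(d["conf"],d["rect"]) for d in o])
E
```

```text
110  139 134 135 142 143 132 136 138 140 141 135  71  89  88  90  70 121 135 134  83  83  83  83  82  83  82  82  81  81  81  82  80  80  80  80  79  79  73 156 155
113  137 140 141 138 134 145 143 138 138 145 140  87  89  89  91  83 111 135 103  83  84  83  83  84  82  83  82  82  82  82  80  81  81  80  80  80  79  72 154 162
116  138 142 135 143 135 142 143 138 141 145 123  90  90  91  89  98  85  63  85  84  85  84  84  84  83  84  84  82  82  82  82  81  81  81  80  80  79  76 160 159
119  137 139 134 142 139 134 138 133 136 142  65  91  87  91  81  59  64  64  72  85  85  85  84  84  84  84  84  85  83  83  82  83  82  81  82  82  75 160 161 155
122  133 138 139 139 139 137 138 134 134 142  77  90  88  91  62  50  55  58  60  63  86  85  85  85  85  85  84  84  85  84  83  83  83  83  83  82  72 156 163 166
125  142 135 132 139 141 138 138 137 135 142  91  90  91  90  48  47  48  50  52  54  57  79  83  86  86  86  85  85  85  85  85  84  84  84  84  83  69 156 165 167
128  137 141 136 143 137 138 137 141 136 110  92  89  91  90  83  48  48  48  49  49  48  50  70  75  78  82  
[... 4755 characters left out ...]
  39  31 164 159 160 168 162 164 158 162 159 162 165 163 158 162 164 170 160 166 160
218  162 171 161 165 163 165 163 168 168 158 159 161 164 164 166 162 161 168 166 167 155 159 163 155 159 163 163 162 167 165 167 173 159 166 163 167 165 165 167 172
221  168 164 165 166 160 164 166 169 164 158 161 161 166 165 163 161 158 154 160 156 161 160 162 163 165 168 168 165 166 166 164 166 169 166 172 165 165 167 165 167
[(0.93, [206.2, 282.8, 55.6, 61.6]), (0.89, [125.7, 205.2, 66.5, 55.5]), (0.86, [212.7, 86.5, 99.1, 132.4]), (0.63, [217.9, 0.0, 55.7, 35.1]), (0.58, [226.6, 84.4, 80.1, 131.5])]
[(0.9, [127.3, 226.0, 41.3, 32.0]), (0.74, [225.0, 83.6, 79.8, 133.7]), (0.48, [223.9, 337.5, 12.8, 6.4])]
```

```bash
python3 - <<'E'
from h import *
T=np.load("T8.npy")
C=[atz("wrist",p,.204,T) for p in((245,156.5),(271,164.5),(256,216),(231,209))]
print(C,"centre",np.mean(C,0)); d=C[0]-C[3];e=C[1]-C[2];w=C[1]-C[0];x=C[2]-C[3]
for k in(d,e,w,x):print(np.linalg.norm(k).round(4),np.degrees(np.arctan2(k[1],k[0])).round(1))
c=np.mean(C,0)[:2]
for yaw in (68,70,72,74): # check with base corners, z=.012
    a=np.radians(yaw);X=np.array([np.cos(a),np.sin(a)]);Y=np.array([-X[1],X[0]])
    print(yaw,[proj("wrist",(*(c+X*i+Y*j),.012),T) for i,j in((.06,.055),(.06,-.055),(-.06,.055))])
im=cv2.imread("pics/w8raw.png").mean(2)
for r in(120,140,158): print(r,im[r,205:240].astype(int).tolist())
E
```

```text
[array([ 0.4944, -0.2735,  0.204 ]), array([ 0.5192, -0.2812,  0.204 ]), array([ 0.505 , -0.3347,  0.204 ]), array([ 0.4799, -0.3271,  0.204 ])] centre [ 0.499625 -0.304125  0.204   ]
0.0555 74.9
0.0554 75.1
0.026 -17.2
0.0262 -16.8
68 [[np.float64(233.0), np.float64(100.9)], [np.float64(298.5), np.float64(128.4)], [np.float64(207.2), np.float64(171.5)]]
70 [[np.float64(231.3), np.float64(101.6)], [np.float64(297.8), np.float64(126.8)], [np.float64(208.0), np.float64(173.0)]]
72 [[np.float64(229.6), np.float64(102.3)], [np.float64(297.0), np.float64(125.1)], [np.float64(208.9), np.float64(174.5)]]
74 [[np.float64(227.9), np.float64(103.2)], [np.float64(296.2), np.float64(123.5)], [np.float64(209.8), np.float64(175.9)]]
120 [141, 141, 139, 135, 132, 133, 136, 139, 139, 133, 133, 136, 137, 136, 137, 140, 143, 143, 140, 117, 67, 86, 90, 89, 89, 90, 87, 90, 92, 91, 90, 89, 78, 48, 55]
140 [139, 141, 139, 140, 138, 137, 139, 139, 139, 137, 137, 136, 137, 136, 89, 76, 92, 93, 91, 89, 88, 89, 91, 91, 92, 91, 89, 89, 88, 87, 88, 90, 89, 87, 88]
158 [140, 141, 142, 140, 137, 136, 136, 136, 137, 86, 76, 92, 90, 88, 89, 88, 88, 89, 92, 91, 89, 89, 88, 87, 87, 88, 89, 88, 87, 89, 88, 90, 88, 89, 88]
```

Block top centre is (0.4996, −0.3041) with stand yaw about 73.5°, consistent with the base edges and corner. I'm turning to 73.5° and descending open over the block.

Call:
move_arm(plan=[[1,0,0,0,0,0,5.5],[1,0,0,0,0,0,5.5],[1,0,0,0,0,0,5.5],[1,-0.0049,-0.0018,0.01,0,0,0],[1,0,0,0.025,0,0,0],[1,0,0,0.03,0,0,0],[1,0,0,0.03,0,0,0],[1,0,0,0.025,0,0,0],[1,0,0,0.02,0,0,0],[1,0,0,0.015,0,0,0],[1,0,0,0.009,0,0,0],[1,0,0,0,0,0,0],[1,0,0,0,0,0,0],[1,0,0,0,0,0,0]])

```text
time_s: 23.2
ee_pos: [0.5004, -0.3062, 0.1373]
tcp_rot: [179.9, 0.0, 73.5]
ft_force: [0.1, -0.5, -0.2]
finger_gap: 1.0
grip_force: 0.0
```

Call:
move_arm(plan=[[0,0.0015,0,0.001,0,0,0],[0,0,0,0,0,0,0],[0,0,0,0,0,0,0],[0,0,0,0,0,0,0],[0,0,0,0,0,0,0],[0,0,0,0,0,0,0],[0,0,0,0,0,0,0]], force=45)

```text
time_s: 23.9
ee_pos: [0.5008, -0.3045, 0.1364]
tcp_rot: [179.9, 0.0, 73.4]
ft_force: [-1.9, 1.5, 6.3]
finger_gap: 0.349
grip_force: 46.3
```

Opening 0.349 (about 31 mm after the same offset as on the tube) means the button is pressed. Now I'll pull up.

Call:
move_arm(plan=[[0,0,0,-0.004,0,0,0],[0,0,0,-0.006,0,0,0],[0,0,0,-0.008,0,0,0],[0,0,0,-0.01,0,0,0],[0,0,0,-0.01,0,0,0],[0,0,0,-0.01,0,0,0],[0,0,0,0,0,0,0]])

```text
time_s: 24.6
ee_pos: [0.5008, -0.3045, 0.1853]
tcp_rot: [179.9, 0.0, 73.5]
ft_force: [2.3, -1.8, -3.3]
finger_gap: 0.347
grip_force: 45.3
```

Call:
move_arm(plan=[[0,0,0,-0.008,0,0,0],[0,0,0,-0.01,0,0,0],[0,0,0,-0.012,0,0,0],[0,0,0,-0.012,0,0,0],[0,0,0,-0.01,0,0,0],[0,0,0,-0.008,0,0,0],[0,0,0,-0.005,0,0,0],[0,0,0,-0.002,0,0,0],[0,0,0,0,0,0,0],[0,0,0,0,0,0,0]])

```text
time_s: 25.6
ee_pos: [0.5007, -0.3045, 0.2506]
tcp_rot: [179.9, 0.0, 73.5]
ft_force: [5.2, -2.2, -4.0]
finger_gap: 0.35
grip_force: 47.1
```

Call:
move_arm(plan=[[0,0,0,-0.002,0,0,0],[0,0,0,-0.002,0,0,0],[0,0,0,-0.001,0,0,0],[0,0,0,0,0,0,0],[0,0,0,0,0,0,0]])

```text
time_s: 26.1
ee_pos: [0.5007, -0.3044, 0.2555]
tcp_rot: [179.9, 0.0, 73.5]
ft_force: [4.9, -2.5, -3.0]
finger_gap: 0.342
grip_force: 46.9
```

Call:
move_arm(plan=[[0,0,0,-0.001,0,0,0],[0,0,0,-0.001,0,0,0],[0,0,0,-0.001,0,0,0],[0,0,0,0,0,0,0],[0,0,0,0,0,0,0]])

```text
time_s: 26.6
ee_pos: [0.5006, -0.3043, 0.2567]
tcp_rot: [-180.0, -0.0, 73.5]
ft_force: [8.4, -4.8, -12.8]
finger_gap: 0.347
grip_force: 46.9
```

```bash
python3 - <<'E'
from h import *
for c in("scene","side"):
    camera(c);print(c,[(round(d["conf"],2),np.round(d["pixel"],1).tolist()) for d in pinpoint(c,"grip")][:4],[(z,proj(c,(.5,-.304,z))) for z in(.184,.244,.257,.304)])
    print([(round(d["conf"],2),np.round(d["pixel"],1).tolist(),atz(c,d["pixel"],.06)) for d in pinpoint(c,"sample_tube")][:3])
print(sense()["ee_pos"],sense()["ft_force"])
E
```

```text
scene [(0.79, [140.8, 208.2]), (0.65, [193.7, 170.4]), (0.65, [246.1, 182.5])] [(0.184, [np.float64(195.6), np.float64(198.1)]), (0.244, [np.float64(194.1), np.float64(185.0)]), (0.257, [np.float64(193.7), np.float64(182.1)]), (0.304, [np.float64(192.5), np.float64(171.3)])]
[(0.67, [292.4, 184.5], array([0.5823, 0.111 , 0.06  ]))]
side [(0.72, [272.8, 101.7]), (0.61, [314.6, 131.4]), (0.58, [270.9, 189.0]), (0.51, [280.8, 97.8])] [(0.184, [np.float64(272.1), np.float64(136.7)]), (0.244, [np.float64(272.5), np.float64(120.0)]), (0.257, [np.float64(272.6), np.float64(116.3)]), (0.304, [np.float64(273.0), np.float64(102.4)])]
[(0.56, [235.8, 253.3], array([0.5913, 0.1096, 0.06  ]))]
[ 0.50060816 -0.30431557  0.25668464] [  8.66532202  -3.85612486 -12.23600245]
```

The post has reached its top stop: 0.120 m of lift, force rising to 12.8 N, and the grip seen at z ≈ 0.304 in both views. The tube is still in its holder.

```bash
python3 -c "
from plant import *
print(hand_in())"
```

```text
the job is handed in; nothing more can be done
None
```

I mounted the tube snugly between both cups and handed the job in while holding the camera stand's post at its second stop with the button pressed (about 27 s of the 58 s); the final state rests on position, force and network readings, as I had no picture views left.

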